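Load the swing tray with a thread spool and push it round its pin into the catch

TASK

Stand the loose green thread spool in the empty well of the wooden swing tray while the tray is still swung out. Then push the tray's long side near its free corner so that it turns on its pin onto the rubber buffer and past the sprung catch, and is held home when you let go; feel for it and never push the tray with more than 18 N. Leave both spools upright in their wells, and do not knock over or shift the stamp or the bottle.

Things in the scene. Friction and masses are not known exactly. Their poses are not given: they have to be found in the camera images.
- board: White base board fixed on the cart, 262 x 246 mm, 12 mm thick. Origin on the axis of the upright pivot pin, at the board's underside; the board reaches from -44 to 218 mm in its x, -114 to 132 mm in its y; top 12 mm above the origin. At home the tray lies along the board's x axis within 0.12 rad either way, as the stop block is set. The block stands up to 42 mm above the origin.
- pin_cap (a point): Top centre of the steel cap (26 mm across) on the pivot pin, 46 mm above the board's underside; it keeps the tray from lifting off.
- buffer_mid (a point): Mid setting, on the board, of the rubber buffer's face (20 mm across, faces board +y, meets the tray's -y side). The aluminium stop block that carries buffer and catch is set anew each time, turned up to 0.12 rad (15 mm here) either way about the pin; its setting is not measured: feel for it. The buffer is a spring, 6 N per mm, 8 mm travel, then hard. Its guide starts 26 mm behind the face.
- catch_mid (a point): Mid setting, on the board, of the brass catch's tip, in the way of the striker; turned about the pin with the buffer. The striker meets its ramp 0.16 rad before home. It is sprung outward along board x, with a ramp on its +y side; its block lies beyond it (over 176 mm from the pin). Riding up it takes 6 to 9 N in all, then the push falls off.
- tray: Loose wooden swing tray on the board, 185 x 70 mm, 26 mm high, 0.5 kg, turning on the pin with 1 mm play. Origin on the pin-hole axis at its underside; x runs to the free end (-30 to 155 mm), y from -35 to 35 mm. A steel striker 10 mm wide stands 17 mm out of the free end. It starts turned 0.5 to 0.8 rad counter-clockwise (from above) from the board's x; pushing its +y side brings it home.
- empty_well (a point): Centre of the floor of the empty round well in the tray, 110 mm from the pin axis; the well is 34 mm across and 12 mm deep, its floor 14 mm above the tray's underside.
- tray_end (a point): Middle of the tray's free end face, half way up.
- push_corner (a point): Point on the tray's +y long side, half way up, 140 mm from the pin along the tray: push here toward tray -y. Sliding takes 1 to 5 N, the catch's ramp 6 to 9 N; past it the push drops, then rises 3 to 5 N per mm on the buffer; the catch snaps at 10 to 13 N there, 2 mm in. Let go earlier, the tray is not held. Over 20 N fails. The catch's block is 30 mm farther along the tray.
- spool_green: Loose green thread spool with wooden flanges, standing on the cart top; 29 mm across, 48 mm high, 30 g; origin at the centre of its underside, z up.
- spool_yellow: Yellow thread spool of the same size, standing in the tray's inner well, 50 mm from the pin axis; origin at the centre of its underside, z up.
- stamp: Small wooden stamp with a turned knob, 26 x 32 x 50 mm, standing; origin at the centre of its underside.
- bottle: Small red squeeze bottle with a white nozzle, 37 mm across, 98 mm high; origin at the centre of its underside.
There are look-alikes about, which are no part of the job. Leave any blue or red look-alike of the spool_green alone.

How it is judged:
By the outcome, as a careful person would: the job done as asked, in the order asked, and still so for the second after the job is handed in, with the robot touching nothing.
It also fails if it takes over 72 s, if anything falls off the work surface, if the arm or the gripper's body presses on something with over 40 N, if the wrist force passes 120 N, or if a joint passes its speed limit or range.

ROBOT

A 6-joint arm with a two-finger parallel gripper is mounted at the origin on a cart in front of the work surface, level with it; the furniture and walls round the work are solid. World frame = base frame: x ahead of the robot, y to its left, z up, the work surface at z = 0. Lengths are in m, angles in rad, forces in N, time in s.
With the tool pointing down it reaches from about 0.275 to 1 m from the base axis. Payload 8.4 kg.
Tool frame: the origin (TCP) lies at the very end of the fingers, on their centre line; the grasp point (between the pads) lies 19 mm behind it; z points along the fingers, y is the line along which they close (so a half turn about z gives the same grasp; the last joint's range is limited). The gripper opens to 85 mm and grips with 20 to 120 N. Pads are 22 mm wide; open, the fingers measure 114 mm over their backs; the gripper's body (76 mm by 85 mm) begins 54 mm behind the grasp point. The pads swing forward as they close: fully open they stand 13 mm farther back than shut.
Start: joints at [-1.172, 0.353, 1.633, -0, 1.155, -0.002], TCP at [0.244, -0.575, 0.231] pointing down, gripper open.
Joint ranges: [-2.63, 2.63], [-0.92, 2.1], [0.06, 2.66], [-1.3, 4.44], [0, 2.69], [-3.02, 3.02]. Speed limits (rad/s): [2.22, 2.22, 2.79, 3.14, 3.14, 3.14].

INTERFACE

Orientations are given as a unit quaternion [w, x, y, z].
In Python, from station import bot, vision, spotter gives the robot as it stands. Calls block until the motion is done:
- bot.move_pose(position, orientation): joint-space move of the TCP to a pose.
- bot.movel(position, vel=0.15, ori=None, max_force=None): straight line of the TCP; ori=None keeps the orientation; vel is the mean speed in m/s. With max_force (N) it stops when the force on the tool has changed by that much, and returns True; else False.
- bot.movej(angles): joint-space move.
- bot.grip(opening, newtons=None): opening from 0.0 (shut) to 1.0 (fully open); newtons is the grip in N (None keeps the last); returns when the fingers have stopped.
- bot.hold(seconds).
- bot.solve_ik(position, orientation): joint angles nearest the present ones, or None.
- vision.grab_frame(name): name is "scene" or "top" or "wrist"; returns the picture (400x640x3 uint8, red, green, blue); there is no depth.
- vision.camera_model(name): a dict with "fx", "fy", "cx", "cy" (pixels), "R" (3x3) and "t" (3): a world point X has camera coordinates R X + t. Camera axes: x right, y down, z forward; pixel columns grow to the right and rows downward; lengths in m; the calibration is good to about 2 mm. A picture is of the moment at which its call begins: read the wrist's pose just before it. camera_model takes no time and is no camera call; for the wrist camera it gives the pose at the moment of the call.
A pose or a line that the arm cannot do raises bot.MotionError and nothing moves.
- bot.close_job(): hands the job in; it is judged then, once.
Trained networks look in the newest picture that a camera, given by its name, has taken for a name from the list of things; names that differ only in an ending like _2 or _b are one class to them, and where a whole thing is asked for, a point or a joint stands for the part that bears it (a point fixed in the world has none). Each returns a list of dicts, best first, with "score" (0 to 1); they miss things now and then, are a little off and sometimes report something else, mostly with a low value. They report only what shows in the picture. A call takes as long as a camera call. They do not tell look-alikes from the thing itself.
- spotter.recognise(query, camera): "rect" ([left, top, right, bottom] in pixels, round what is visible of it).
- spotter.regions_of(query, camera): "pixels" (400x640 bool, what is visible of it) and "rect" ([left, top, right, bottom] in pixels, round what is visible of it).
- spotter.tip_of(query, camera): "uv" ([column, row] in pixels: a listed point, or the origin of a listed thing).
Readings, each from a call of its own:
- bot.get_time_s(): time.
- bot.get_joint_pos(): joint angles.
- bot.get_qd(): joint speeds.
- bot.get_effort(): joint torques, N m.
- bot.get_eef_pos(): TCP position.
- bot.get_ee_rot(): TCP orientation.
- bot.get_force(): force on the tool from outside, world axes, zero at the start.
- bot.get_ft_torque(): the same for the moment, N m.
- bot.get_grip_width(): opening from 0.0 (shut) to 1.0 (fully open).
- bot.get_finger_force(): force on a finger pad.
Only numpy, scipy, OpenCV 4.12 (cv2) and the standard library are available. Lean on these libraries where they do the work, as an engineer would, in place of code of your own. Each camera call takes 0.05 s, during which the arm holds its last target. There are 200 camera calls.

## Working session

There is one attempt and no reset: what is moved stays moved. The work goes in short steps, each a Python script; the robot and the scene stay as the last script left them, time stands still between calls to the robot, and variables do not carry over. Pictures are saved under pics/ and viewed, at most 10 in all, crops included, and the job is handed in when it is done.

```bash
mkdir -p pics
cat > h.py <<'E'
import numpy as np, cv2
from station import bot, vision, spotter
def ray(cam,uv,z):
    m=vision.camera_model(cam);R=np.array(m["R"]);t=np.array(m["t"])
    d=R.T@np.array([(uv[0]-m["cx"])/m["fx"],(uv[1]-m["cy"])/m["fy"],1]);c=-R.T@t
    return c+d*(z-c[2])/d[2]
def proj(cam,X):
    m=vision.camera_model(cam);p=np.array(m["R"])@np.array(X)+np.array(m["t"])
    return [m["fx"]*p[0]/p[2]+m["cx"],m["fy"]*p[1]/p[2]+m["cy"]]
def save(cam,name):
    im=vision.grab_frame(cam);cv2.imwrite(f"pics/{name}.png",im[:,:,::-1]);return im
E
python3 - <<'E'
from h import *
a=save("top","top0");b=save("scene","scene0")
cv2.imwrite("pics/both.png",cv2.resize(np.vstack([a,b]),(480,600))[:,:,::-1])
Z={"pin_cap":.046,"buffer_mid":.025,"catch_mid":.025,"empty_well":.026,"tray_end":.025,"push_corner":.025,"tray":.012,"spool_green":0,"spool_yellow":.026,"stamp":0,"bottle":0,"board":0}
for q,z in Z.items():
  for cam in("top","scene"):
    for r in spotter.tip_of(q,cam)[:4]:
        print(q,cam,round(r["score"],2),np.round(r["uv"],0),np.round(ray(cam,r["uv"],z),3))
print(bot.get_time_s(),bot.get_ee_rot(), np.round(-np.array(vision.camera_model("top")["R"]).T@vision.camera_model("top")["t"],2))
E
```

```text
pin_cap top 0.7 [258. 238.] [0.362 0.238 0.046]
buffer_mid top 0.76 [275. 200.] [0.484 0.186 0.025]
buffer_mid top 0.61 [261. 237.] [0.365 0.231 0.025]
buffer_mid top 0.15 [260. 237.] [0.366 0.235 0.025]
buffer_mid scene 0.87 [271. 175.] [0.488 0.207 0.025]
buffer_mid scene 0.61 [238. 196.] [0.367 0.224 0.025]
catch_mid top 0.74 [260. 185.] [0.531 0.234 0.025]
catch_mid top 0.74 [231. 204.] [0.472 0.327 0.025]
catch_mid top 0.74 [430. 178.] [ 0.546 -0.313  0.025]
catch_mid top 0.61 [265. 235.] [0.372 0.217 0.025]
catch_mid scene 0.79 [270. 166.] [0.521 0.236 0.025]
catch_mid scene 0.62 [237. 200.] [0.353 0.214 0.025]
catch_mid scene 0.22 [241. 168.] [0.467 0.301 0.025]
empty_well top 0.55 [247. 206.] [0.465 0.276 0.026]
empty_well scene 0.88 [243. 166.] [0.476 0.301 0.026]
empty_well scene 0.38 [246. 161.] [0.502 0.314 0.026]
tray_end top 0.91 [237. 193.] [0.508 0.308 0.025]
tray_end top 0.65 [230. 203.] [0.475 0.332 0.025]
tray_end scene 0.66 [243. 160.] [0.499 0.324 0.025]
push_corner top 0.59 [231. 206.] [0.467 0.329 0.025]
push_corner top 0.53 [430. 179.] [ 0.542 -0.314  0.025]
tray top 0.61 [260. 240.] [0.356 0.236 0.012]
tray scene 0.91 [236. 197.] [0.37  0.238 0.012]
spool_green top 0.66 [411. 196.] [ 0.491 -0.256  0.   ]
spool_green top 0.6 [427. 216.] [ 0.425 -0.307  0.   ]
spool_green top 0.54 [393. 186.] [ 0.524 -0.199  0.   ]
spool_green scene 0.61 [415. 245.] [ 0.479 -0.244  0.   ]
spool_green scene 0.6 [430. 270.] [ 0.426 -0.304  0.   ]
spool_yellow top 0.45 [253. 223.] [0.409 0.257 0.026]
stamp top 0.38 [347. 218.] [ 0.423 -0.048  0.   ]
bottle top 0.68 [431. 180.] [ 0.544 -0.324  0.   ]
bottle top 0.42 [231. 205.] [0.47  0.335 0.   ]
bottle scene 0.98 [459. 241.] [ 0.549 -0.328  0.   ]
board top 0.92 [266. 236.] [0.369 0.218 0.   ]
board scene 0.64 [240. 200.] [ 0.377  0.231 -0.   ]
1.3 [-1.40998425e-05  9.79984330e-01  1.99074641e-01 -6.14738900e-06] [0.37 0.01 1.28]
```

View pics/top0.png

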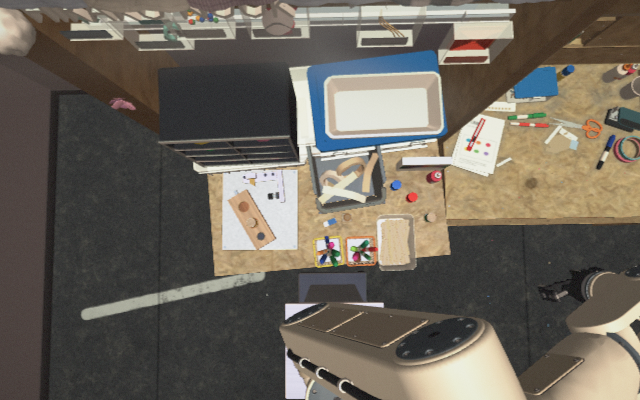

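View pics/scene0.png

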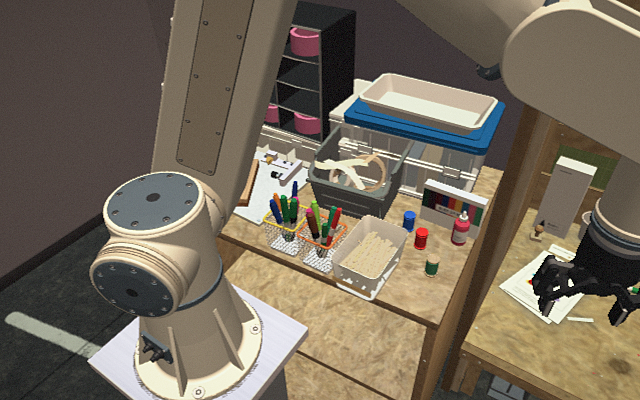

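Candidate spools, as (top / scene) pixels: blue (397,185)/(409,220), red (412,197)/(421,238), green with wooden flanges (431,217)/(431,265). The last one fits the description; I'll confirm it and the tray in one enlarged crop.

Run:
```python
import cv2,numpy as np
t=cv2.imread("pics/top0.png");s=cv2.imread("pics/scene0.png")
A=cv2.resize(t[165:255,215:305],(400,400),interpolation=3);B=cv2.resize(s[200:290,385:475],(400,400),interpolation=3)
C=cv2.resize(t[165:255,315:455],(311,200),interpolation=3);o=np.zeros((600,800,3),np.uint8);o[:400,:400]=A;o[:400,400:]=B;o[400:,:311]=C
cv2.imwrite("pics/crop1.png",o)
```

```text
(no output)
```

View pics/crop1.png

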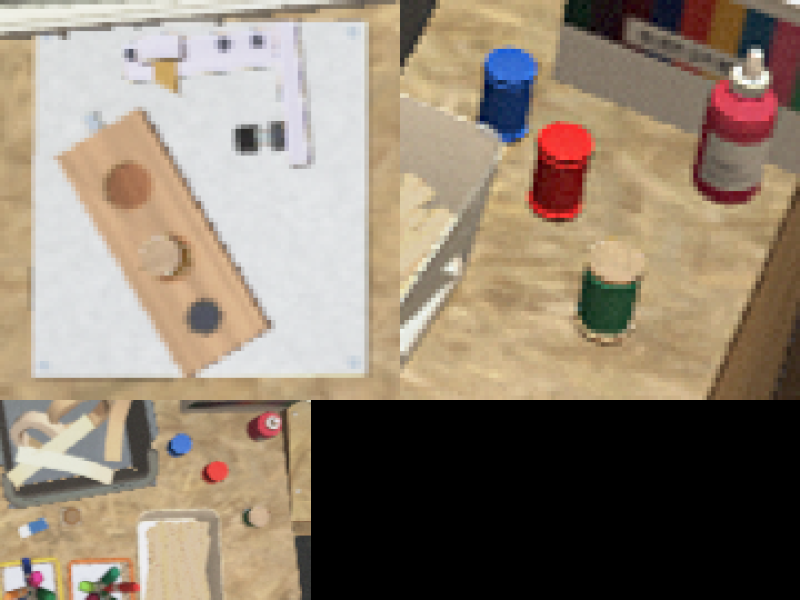

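Crop confirms: the green spool with wooden flanges stands at scene (431,265), apart from the red and blue ones. The stamp is at top (347,217), and the well is at about (244,206). I'm moving over the spool for a close look.

```bash
cat >> h.py <<'E'
def Q(a): return [0,float(np.cos(a/2)),float(np.sin(a/2)),0]
E
python3 - <<'E'
from h import *
a=np.pi/2
for c in (np.pi/2,-np.pi/2):
    print(c,bot.solve_ik([.425,-.306,.2],Q(c)))
for c in (.45,.45-np.pi,.45+np.pi): print(c,bot.solve_ik([.465,.285,.2],Q(c)))
q=min((bot.solve_ik([.425,-.306,.2],Q(c)) for c in (np.pi/2,-np.pi/2)),key=lambda j:9 if j is None else abs(j[5]))
bot.movej(q)
im=save("wrist","w1")
for r in spotter.tip_of("spool_green","wrist")[:4]: print(r["score"],r["uv"],ray("wrist",r["uv"],0))
for r in spotter.regions_of("spool_green","wrist")[:4]: print(r["score"],r["rect"])
print(bot.get_time_s(),bot.get_eef_pos())
E
```

```text
1.5707963267948966 [-6.26887296e-01  2.30600734e-01  1.88031898e+00 -4.44089210e-16
  1.03067294e+00 -6.26887296e-01]
-1.5707963267948966 [-6.26887296e-01  2.30600734e-01  1.88031898e+00 -4.44089210e-16
  1.03067294e+00  2.51470536e+00]
0.45 [ 5.47102853e-01  2.63619374e-01  1.83570291e+00 -4.44089210e-16
  1.04227037e+00  1.66789918e+00]
-2.691592653589793 [ 5.47102853e-01  2.63619374e-01  1.83570291e+00 -4.44089210e-16
  1.04227037e+00 -1.47369347e+00]
3.5915926535897933 [ 5.47102853e-01  2.63619374e-01  1.83570291e+00 -4.44089210e-16
  1.04227037e+00 -1.47369347e+00]
0.87 [378.1, 126.0] [ 0.48784621 -0.25276477  0.        ]
0.8 [315.9, 178.2] [ 0.41780598 -0.3127079   0.        ]
0.57 [414.4, 80.2] [ 0.52382719 -0.20523093  0.        ]
0.87 [364.7, 114.0, 399.0, 149.2]
0.75 [400.5, 59.4, 447.5, 93.4]
2.6833 [ 0.42473524 -0.30705753  0.20008064]
```

View pics/w1.png

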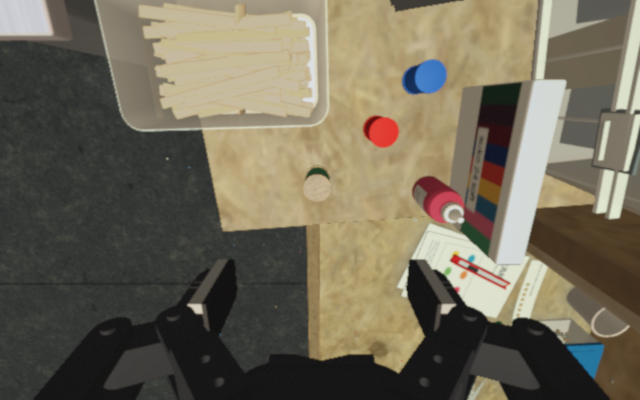

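Wrist view: the green spool's wooden top disc is centred at (317,187). Red (381,131), blue (430,76) and bottle (440,202) are clear of the fingers. I'll refine from the top disc and pick it up.

Run:
```python
from h import *
p=ray("wrist",(317,187),.048);print(p)
x,y=p[0],p[1]
x,y=np.array([x,y])*.6+np.array([.423,-.3065])*.4 if np.hypot(x-.423,y+.3065)<.012 else (1/0,0)
print(x,y)
o=Q(np.pi/2)
bot.grip(.75,30)
bot.movel([x,y,.06],vel=.25,ori=o)
print(bot.movel([x,y,.019],vel=.1,max_force=8))
bot.grip(0,30); print(bot.get_grip_width(),bot.get_finger_force())
bot.movel([x,y,.25],vel=.3); print(bot.get_grip_width(),bot.get_finger_force(),bot.get_time_s())
# over the board, look
q=bot.solve_ik([.44,.25,.27],Q(.45)); q2=bot.solve_ik([.44,.25,.27],Q(.45-np.pi)); print(q,q2)
bot.movej(q)
save("wrist","w2")
for n,z in {"pin_cap":.046,"buffer_mid":.025,"catch_mid":.025,"empty_well":.026,"tray_end":.025,"push_corner":.025,"tray":.012,"spool_yellow":.026,"spool_green":0}.items():
    for r in spotter.tip_of(n,"wrist")[:2]: print(n,round(r["score"],2),np.round(r["uv"]),np.round(ray("wrist",r["uv"],z),4))
print(bot.get_time_s(),bot.get_grip_width())
```

```text
[ 0.41969981 -0.30997178  0.048     ]
0.4210198845062904 -0.30858306777009703
False
0.32959036904999434 29.253053963184357
0.32626293446304605 29.581831991672516 5.625
[ 5.13731078e-01  1.28206549e-01  1.83881562e+00 -4.44089210e-16
  1.17457048e+00  1.63452740e+00] [ 5.13731078e-01  1.28206549e-01  1.83881562e+00 -4.44089210e-16
  1.17457048e+00 -1.50706525e+00]
pin_cap 0.92 [310. 227.] [0.3639 0.2275 0.046 ]
buffer_mid 0.59 [376. 150.] [0.4906 0.1929 0.025 ]
catch_mid 0.65 [364. 111.] [0.5266 0.2308 0.025 ]
empty_well 0.79 [307. 142.] [0.4611 0.2784 0.026 ]
push_corner 0.87 [274. 113.] [0.4754 0.3314 0.025 ]
tray 0.8 [313. 214.] [0.3699 0.2272 0.012 ]
spool_yellow 0.81 [309. 186.] [0.4086 0.2521 0.026 ]
spool_green 0.59 [322. 244.] [0.3271 0.1928 0.    ]
8.1417 0.328844986764249
```

View pics/w2.png

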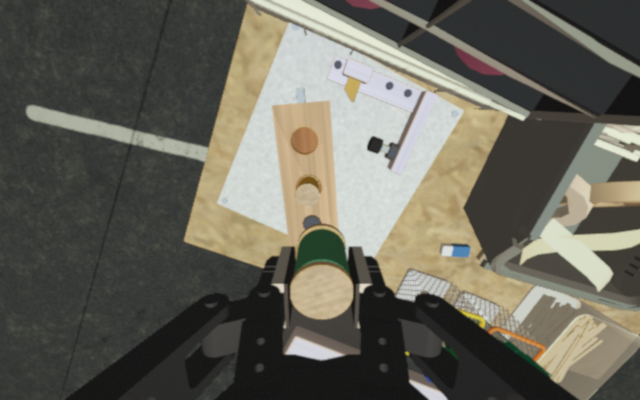

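Spool is held (bottom flange near (322,240)). The well floor is at (304,141), pin cap (312,222), yellow spool (308,187), buffer (376,146), catch tip (352,92). I'll refine the well and the in-hand offset numerically.

Run:
```python
from h import *
im=cv2.imread("pics/w2.png")
# well disc segmentation
hsv=cv2.cvtColor(im,cv2.COLOR_BGR2HSV)
m=((hsv[...,1]>125)&(hsv[...,2]<215)).astype(np.uint8)
n,l,s,c=cv2.connectedComponentsWithStats(m)
for i in range(1,n):
    if s[i,4]>150 and 280<c[i][0]<330 and 120<c[i][1]<165: print("well",s[i],c[i],ray("wrist",c[i],.038),ray("wrist",c[i],.026))
p=np.array(bot.get_eef_pos());R=.0145;a=.45
big=cv2.resize(im[90:330,250:390],None,fx=2.5,fy=2.5,interpolation=3)
for z,col in((p[2]-.019,(0,0,255)),(p[2]+.029,(255,0,0))):
    pts=np.array([proj("wrist",[p[0]+R*np.cos(t),p[1]+R*np.sin(t),z]) for t in np.linspace(0,6.28,40)])
    cv2.polylines(big,[((pts-[250,90])*2.5).astype(int)],True,col,1)
for X in([.4611,.2784],[.4611,.2784]):
    pts=np.array([proj("wrist",[X[0]+.017*np.cos(t),X[1]+.017*np.sin(t),.038]) for t in np.linspace(0,6.28,40)])
    cv2.polylines(big,[((pts-[250,90])*2.5).astype(int)],True,(255,255,0),1)
cv2.imwrite("pics/ov.png",big)
```

```text
well [291 128  26  26 533] [303.77485929 140.46716698] [0.46259102 0.28357785 0.038     ] [0.46099268 0.2835785  0.026     ]
```

View pics/ov.png

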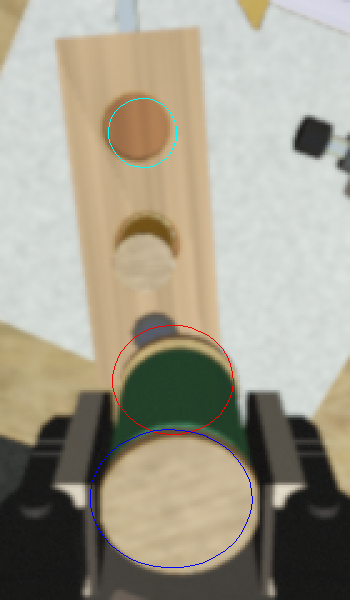

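Run:
```python
from h import *
w=ray("wrist",(305,140.5),.038);print(w)
x0,y0=w[0]+.0006,w[1]+.0016
th=.48; ux=np.array([np.cos(th),np.sin(th)]);uy=np.array([-ux[1],ux[0]])
bot.movel([x0,y0,.085],vel=.25)
offs=[(0,0),(.0025,0),(-.0025,0),(0,.0025),(0,-.0025),(.0025,.0025),(-.0025,-.0025),(.0025,-.0025),(-.0025,.0025),(.005,0),(-.005,0),(0,.005),(0,-.005)]
ok=False
for a,b in offs:
    x,y=np.array([x0,y0])+a*ux+b*uy
    bot.movel([x,y,.061],vel=.1)
    hit=bot.movel([x,y,.0445],vel=.04,max_force=4)
    z=bot.get_eef_pos()[2]; print(a,b,hit,round(z,4),np.round(bot.get_force(),1),bot.get_time_s())
    if z<.0495: ok=True;break
if ok:
    print(bot.get_grip_width())
    bot.grip(.6,30); bot.hold(.2)
    bot.movel([x,y,.14],vel=.2)
    save("wrist","w3");print(bot.get_eef_pos(),bot.get_time_s())
```

```text
[0.46321763 0.2821912  0.038     ]
0 0 True 0.0453 [ 0.  -0.6  3.1] 9.8583
0.3283948428755121
[0.46300068 0.28329991 0.13876047] 11.0833
```

View pics/w3.png

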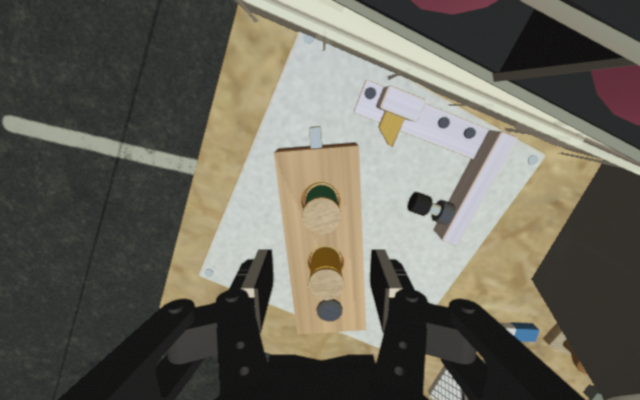

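The green spool stands in its well at (321,208), with yellow at (326,278), pin cap (329,310), tray end corners (276,151)/(357,144), buffer face (411,202) and catch tip (388,140). Next I compute the geometry and go to the push side.

Run:
```python
from h import *
r=lambda u,z:ray("wrist",u,z)[:2]
P=r((329,310),.046);c1=r((276,151),.038);c2=r((357,144),.038)
b1,b2,b3=r((302,34),.012),r((545,157),.012),r((202,275),.012)
ang=lambda v:np.arctan2(v[1],v[0])
print("P",P,"tray end mid",(c1+c2)/2,"angle",ang((c1+c2)/2-P),np.linalg.norm((c1+c2)/2-P),"width ang",ang(c1-c2)-np.pi/2,np.linalg.norm(c1-c2))
print("board ang",ang(b1-b3),np.linalg.norm(b1-b3),ang(b1-b2)-np.pi/2,np.linalg.norm(b1-b2))
bf=r((411,202),.025)-P;ct=r((388,143),.025)-P
print("buffer",bf,"catch",ct,ang(ct))
th=.505;P=np.array([.3655,.2285])
u=np.array([np.cos(th),np.sin(th)]);v=np.array([-u[1],u[0]])
s=P+.14*u+.075*v
p=bot.get_eef_pos()
bot.movel([p[0],p[1],.17],vel=.25); bot.grip(0,40)
q=bot.solve_ik([*s,.12],Q(th+np.pi/2));print(q);bot.movej(q)
save("wrist","w4")
bot.movel([*s,.019],vel=.15,ori=Q(th+np.pi/2),max_force=6)
print(bot.get_eef_pos(),bot.get_force(),bot.get_grip_width(),bot.get_time_s())
```

```text
P [0.37004071 0.22868555] tray end mid [0.5021928  0.30529172] angle 0.5253457387072014 0.15275038949427372 width ang 0.5366588467740767 0.06611605119331056
board ang -0.0032009347328828025 0.24761019347088173 0.025408273853399388 0.2402465653051417
buffer [ 0.1234336  -0.02267807] catch [0.16042749 0.02266763] 0.14036599767077912
[ 6.72797017e-01  4.11000724e-01  1.82775427e+00 -4.44089210e-16
  9.02837655e-01  1.67797017e-01]
[0.45219768 0.36218895 0.01959501] [ 1.1385426  -0.65794799 -0.46990531] 0.004277705991196277 14.1
```

```bash
cat > push.py <<'E'
from h import *
P=np.array([.367,.2285]);L=.14
def pose(th,d):
    u=np.array([np.cos(th),np.sin(th)]);v=np.array([-u[1],u[0]])
    return [*(P+L*u+d*v),.0195],v
bot.hold(.2); F0=np.array(bot.get_force())
th=.515;d=.075
def read(th):
    f=np.array(bot.get_force())-F0; v=pose(th,0)[1]; return f[:2]@v, np.linalg.norm(f)
while d>.040:                       # feel for the side
    d-=.002
    bot.movel(pose(th,d)[0],vel=.04,ori=Q(th+np.pi/2))
    n,t=read(th)
    if n>.8: break
print("contact d",d,n,t,bot.get_time_s())
log=[];peak=0;hit=False;ramp=False
while th>-.12 and bot.get_time_s()<50:
    n,t=read(th)
    step=.008 if n<4.5 and not (th<.30) else .002
    th-=step
    hit=bot.movel(pose(th,d)[0],vel=.02,ori=Q(th+np.pi/2),max_force=5)
    n,t=read(th);log.append((round(th,3),round(n,1),round(t,1)))
    if n>14.8 or t>16 or hit: break
print(log);print(hit,bot.get_eef_pos(),bot.get_time_s())
E
python3 push.py
```

```text
contact d 0.06899999999999999 0.8124637229993494 1.153748701241328 15.05
[(0.507, np.float64(0.7), np.float64(1.5)), (0.499, np.float64(0.2), np.float64(2.0)), (0.491, np.float64(-0.5), np.float64(0.6)), (0.483, np.float64(0.4), np.float64(1.6)), (0.475, np.float64(0.6), np.float64(0.6)), (0.467, np.float64(0.3), np.float64(1.9)), (0.459, np.float64(1.1), np.float64(1.6)), (0.451, np.float64(0.6), np.float64(1.5)), (0.443, np.float64(0.6), np.float64(1.5)), (0.435, np.float64(-0.2), np.float64(0.7)), (0.427, np.float64(1.2), np.float64(1.4)), (0.419, np.float64(0.7), np.float64(1.8)), (0.411, np.float64(-0.2), np.float64(1.0)), (0.403, np.float64(0.8), np.float64(1.5)), (0.395, np.float64(1.1), np.float64(1.5)), (0.387, np.float64(0.9), np.float64(2.4)), (0.379, np.float64(-0.0), np.float64(1.1)), (0.371, np.float64(1.4), np.float64(1.6)), (0.363, np.float64(2.0), np.float64(2.3)), (0.355, np.float64(1.2), np.float64(1.9)), (0.347, np.float64(1.2), np.float64(1.4)), (0.339, np.float64(1.0), np.float64(1.6)), (0.331, np.float64(2.4), np.float64(2.5)), (0.323, np.float64(0.9), np.float
[... 4344 characters left out ...]
4(1.8)), (0.101, np.float64(2.5), np.float64(3.2)), (0.099, np.float64(1.7), np.float64(1.8)), (0.097, np.float64(1.9), np.float64(2.1)), (0.095, np.float64(2.0), np.float64(2.2)), (0.093, np.float64(1.7), np.float64(1.8)), (0.091, np.float64(1.7), np.float64(2.0)), (0.089, np.float64(1.6), np.float64(1.7)), (0.087, np.float64(2.2), np.float64(2.5)), (0.085, np.float64(2.1), np.float64(2.4)), (0.083, np.float64(1.9), np.float64(2.1)), (0.081, np.float64(2.1), np.float64(2.8)), (0.079, np.float64(1.2), np.float64(1.4)), (0.077, np.float64(1.7), np.float64(1.8)), (0.075, np.float64(1.6), np.float64(1.9)), (0.073, np.float64(2.2), np.float64(2.9))]
False [0.50159417 0.30751219 0.01951781] 50.05
```

```bash
cat > push2.py <<'E'
from h import *
F0=np.array([.9,-.5,-.4]);P=np.array([.367,.2285])  # baseline near the hover reading
o=Q(.073+np.pi/2)
def pose(th,L): 
    u=np.array([np.cos(th),np.sin(th)]);v=np.array([-u[1],u[0]]);return [*(P+L*u+.046*v),.0195],v
n=lambda th:np.mean([(np.array(bot.get_force())-F0)[:2]@pose(th,0)[1] for _ in range(3)])
log=[]
for th,L in((.16,.147),(.06,.145),(-.04,.143)):
    hit=bot.movel(pose(th,L)[0],vel=.015,ori=o,max_force=9.5)
    log.append((th,hit,n(th),bot.get_eef_pos()[:2],bot.get_time_s()))
    if hit: break
for l in log: print(l)
E
python3 push2.py
```

```text
(0.16, False, np.float64(1.4099611117081274), array([0.50490117, 0.29708172]), 50.9083)
(0.06, True, np.float64(3.616938295901909), array([0.50811935, 0.2893188 ]), 51.5833)
```

```bash
cat > push3.py <<'E'
from h import *
F0=np.array([.9,-.5,-.4]);o=Q(.073+np.pi/2)
p=np.array(bot.get_eef_pos())
rd=lambda:-np.mean([(np.array(bot.get_force())-F0)[:2] for _ in range(4)],0)@np.array([.1,-1]) *-1 if 0 else np.mean([(np.array(bot.get_force())-F0)[1] for _ in range(4)])
y=p[1];x=p[0];log=[]
for i in range(30):
    f=rd()
    if f>14.2 or bot.get_time_s()>62: break
    y-= .0008 if f<6 else .0004
    h=bot.movel([x,y,.0195],vel=.01,ori=o,max_force=max(4,min(8,15.5-f)))
    log.append((round(y,4),round(bot.get_eef_pos()[1],4),round(rd(),1),h))
print(log,bot.get_time_s())
E
python3 push3.py
```

```text
[(np.float64(0.2885), np.float64(0.2891), np.float64(7.9), False), (np.float64(0.2881), np.float64(0.289), np.float64(9.3), False), (np.float64(0.2877), np.float64(0.2888), np.float64(10.2), False), (np.float64(0.2873), np.float64(0.2886), np.float64(12.4), False), (np.float64(0.2869), np.float64(0.2884), np.float64(14.2), False), (np.float64(0.2865), np.float64(0.2883), np.float64(13.6), False), (np.float64(0.2861), np.float64(0.2881), np.float64(13.9), False), (np.float64(0.2857), np.float64(0.2879), np.float64(15.7), False)] 53.5917
```

Run:
```python
from h import *
p=np.array(bot.get_eef_pos());f=[]
for dy in (.0006,.0012,.0018,.0026):
    bot.movel([p[0],.2857+dy,.0195],vel=.02); f.append((round(bot.get_eef_pos()[1],4),round(bot.get_force()[1]+.5,1)))
print(f)
bot.movel([p[0],.325,.0195],vel=.15)
bot.movel([p[0]-.02,.325,.16],vel=.3)
a=save("wrist","w5");print(bot.get_time_s())
cv2.imwrite("pics/w5.png",cv2.resize(a[:,:,::-1],(800,500)))
```

```text
[(np.float64(0.288), np.float64(13.8)), (np.float64(0.2883), np.float64(12.3)), (np.float64(0.2885), np.float64(10.8)), (np.float64(0.2889), np.float64(8.5))]
55.6583
```

View pics/w5.png

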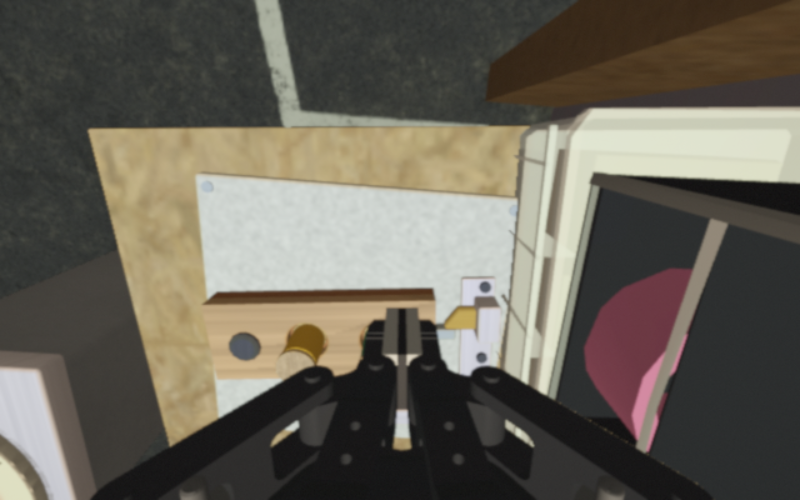

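Tray is home-ish: the striker is at (440,330), next to and seemingly just below the brass catch tip (458,318), but the fingers hide part of it. I'll take a better angle and enlarge it.

Run:
```python
from h import *
bot.movej(bot.solve_ik([.44,.26,.2],Q(.1)))
a=save("wrist","w6");u=proj("wrist",[.53,.245,.03]);print(u,bot.get_time_s())
x,y=int(u[0]),int(u[1]);y0,x0=max(0,y-60),max(0,x-60)
c=cv2.resize(a[y0:y0+120,x0:x0+120],(500,500),interpolation=2);f=cv2.resize(a,(300,188))
o=np.zeros((500,800,3),np.uint8);o[:,:500]=c;o[:188,500:]=f;cv2.imwrite("pics/w6c.png",o[:,:,::-1]);print(x0,y0)
```

```text
[np.float64(343.91657802088696), np.float64(93.96868106504398)] 57.0417
283 33
```

View pics/w6c.png

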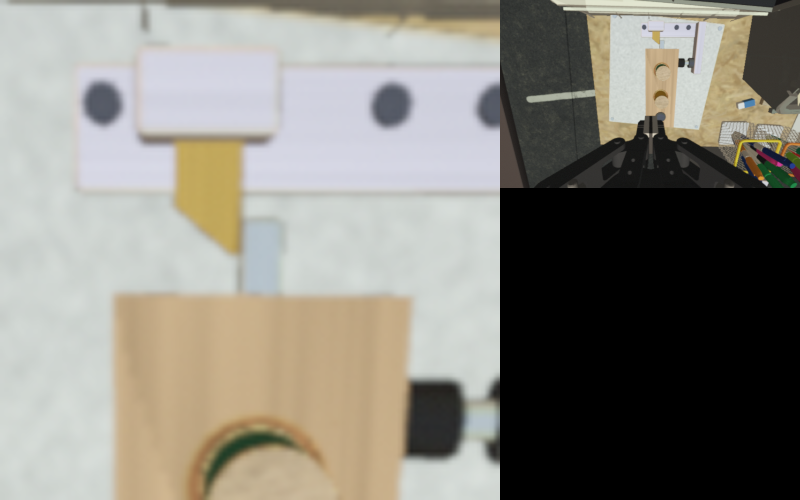

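Striker (262,255) sits behind the brass catch's flat face (240,230), the buffer bears on the tray, and the spools stand upright. The tray is held home.

```bash
python3 -c "
from h import *
print(bot.close_job(),bot.get_time_s())"
```

```text
the job is handed in; nothing more can be done
the job is handed in; nothing more can be done
```

I handed the job in at about 57 s: the green spool stands in its well, the tray is held home behind the catch, and both spools looked upright in the last picture; the highest push I read was about 16 N (one reading stopped the arm mid-move, so brief peaks are less certain), and the stamp and bottle were never approached, though I took no last picture of them.

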